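Slide the jar shuttle past its spring stop to the filling spout

TASK

Bring the jar in the wooden shuttle under the dispenser's spout: press the long spring-loaded stop bar fully down with a fingertip and, while holding it down, push the shuttle by its steel tab past the stop and on along its track until it is fully home at the far end stop. Then let the stop bar spring back up behind it and move clear. Nothing is picked up: do not touch the jar, it must stay standing in the shuttle, and leave everything else where it is.

Things in the scene. Friction and masses are not known exactly. Their poses are not given: they have to be found in the camera images.
- station: Fixed filling station: plywood base 285 x 330 x 12 mm with two rails, an end stop (at y +112 mm) and a pump dispenser whose spout, about 240 mm up, overhangs x +10, y +60 mm. Origin: under the middle of the base, on the track's centre line. +y is the way the shuttle must travel (roughly to the robot's left); the -x side faces the robot and has the stop bar and push tab.
- shuttle (a joint): How far the shuttle has slid along the station's +y, m: 0 at the near end, 0.122 at the far end stop, under the spout. Starts between 0.004 and 0.036. At 0.050 its lug meets the stop bar's tooth if the bar is up; at 0.074 the lug is past it. About 1.5 N friction; stays where it is left; cannot be lifted off.
- shuttle_tab (a point): Centre of the pushing face (looking to station -y) of the shuttle's steel push tab, above the pad's centre line, 64 mm above the table. The tab is an upright plate, 12 mm thick along y, standing out 70 mm from the shuttle towards the robot; lower edge 48, upper edge 80 mm above the table. Axes as the station's.
- shuttle_lug (a point): Centre of the underside of the shuttle's steel lug, 36 mm above the table: 22 mm wide, 12 mm long along y, in line with the tab. It runs into the tooth unless the stop bar is held down. Axes as the station's.
- shuttle_floor (a point): Centre of the inner floor of the shuttle, a square wooden tray 90 x 90 mm with walls 4 mm thick and a rim 20 mm above this floor; the floor is 36 mm above the table.
- stopbar (a joint): How far the spring stop bar is pressed down, m: 0 up (as it stands when left alone), 0.012 fully down. About 3.5 N starts it, about 8.5 N holds it fully down; it springs back up when let go. The shuttle's lug passes once it is more than 0.008 down.
- stopbar_top (a point): Centre of the top of the stop bar's long flat aluminium pad: 34 mm wide, 115 mm long along the station's y, top 40 mm above the table when up, 28 mm when down. Pressed anywhere, the whole bar goes straight down. A finger may slide along it. Past the pad's +y end there is only the base, 12 mm above the table. Axes as the station's.
- stopbar_tooth (a point): Centre of the top of the stop bar's steel tooth, 44 mm above the table when up, 32 mm when down: 14 mm wide, 12 mm long along y, fixed to the bar between pad and track.
- jar: The glass jar with steel lid standing loose in the shuttle, not always in its middle: 44 mm across, 55 mm high, about 0.1 kg. Origin at the centre of its underside.
- spare_jar: Bystander: a wider spare jar, 68 mm across and 55 high, on the station's base behind the track.
- cap: Bystander: small black screw cap, 38 mm across, 14 high, lying on the station's base.
- flask: Bystander: upright steel drinking flask, 68 mm across, 208 high.
- dropper: Bystander: small amber bottle with black cap, 38 mm across, 85 high.
- tin: Bystander: upright tin, 74 mm across, 100 high.
- giftbox: Bystander: yellow gift box, 100 x 100 x 80 high.
- brush: Bystander: wooden-handled brush lying on the table.
Not all that is in view belongs to the job. Leave any purple or yellow look-alike of the jar alone.

How it is judged:
On the way:
1. the fingers hold the stop bar down while the shuttle's lug passes over its tooth (value of joint stopbar above 0.007 m and contact force between the fingers and stopbar above 1 N and value of joint shuttle between 0.051 and 0.08 m), for 0.05 s.
At the end, for the whole second after the job is handed in: The shuttle is at rest within 5 mm of its far end stop, the stop bar is back up (within 2 mm), and the jar stands upright (within 0.1 rad) on the floor of the shuttle's tray (value of joint shuttle above 0.117 m and velocity of joint shuttle below 0.005 m/s and value of joint stopbar below 0.002 m and horizontal distance between jar and shuttle_floor below 0.03 m and z of jar in the frame of shuttle_floor below 0.006 m and angle between jar's own z axis and vertical below 0.1 rad and linear speed of jar below 0.02 m/s); the robot touches nothing.
It fails at once if the jar is touched by the robot (contact force between the arm and jar above 1 N).
It fails at once if the jar is touched by the fingers (contact force between the fingers and jar above 1 N).
It fails at once if the jar is lifted off the shuttle's floor (z of jar in the frame of shuttle_floor above 0.015 m).
It fails at once if the jar tips over (angle between jar's own z axis and vertical above 0.4 rad).
It fails at once if a bystander is moved by more than 20 mm or lifted (distance of any of spare_jar, cap, flask, dropper, tin, giftbox, brush from where it was at the start of the episode above 0.02 m).
It also fails if it takes over 38 s, if anything falls off the work surface, if the arm or the gripper's body presses on something with over 40 N, if the wrist force passes 120 N, or if a joint passes its speed limit or range.

ROBOT

A 6-joint arm with a two-finger parallel gripper is mounted at the origin on the work surface. World frame = base frame: x ahead of the robot, y to its left, z up, the work surface at z = 0. Lengths are in m, angles in rad, forces in N, time in s.
With the tool pointing down it reaches from about 0.35 to 0.975 m from the base axis. Payload 4.9 kg.
Tool frame: the origin (TCP) lies at the very end of the fingers, on their centre line; the grasp point (between the pads) lies 19 mm behind it (ctrl.grip_point_offset is the distance from the TCP to the grasp point, in m); z points along the fingers, y is the line along which they close (so a half turn about z gives the same grasp; the last joint's range is limited). The gripper opens to 85 mm and grips with 20 to 120 N. Pads are 22 mm wide; open, the fingers measure 114 mm over their backs; the gripper's body (76 mm by 85 mm) begins 54 mm behind the grasp point. The pads swing forward as they close: fully open they stand 13 mm farther back than shut.
Start: joints at [-1.353, 0.053, 1.613, -0, 1.476, -0.119], TCP at [0.207, -0.59, 0.231] pointing down, gripper open.
Joint ranges: [-3.01, 3.01], [-1.01, 2.22], [0.06, 2.58], [-1.02, 4.17], [0.09, 2.62], [-3.14, 3.14]. Speed limits (rad/s): [2.57, 2.57, 3.14, 3.14, 3.14, 3.14].

INTERFACE

Orientations are given as a rotation vector (axis times angle).
In Python, from station import ctrl gives the robot as it stands.
- The arm moves only by the tool send_rows, never from a script. Its argument "rows" is a list of rows, each a list of 3 entries, a list of its own where there are three numbers: the finger opening in cm, from 0 to 8.54, then the shift along the tool's x, y, z in cm, then the turn about the tool's z in degrees. A call has 1 to 10 rows; each row shifts and turns the commanded pose from where the row before left it, along the tool's axes as they then stand; what a row does not reach is not made up. A row lasts 1/8 s, in which the tool goes at most 62.5 mm and 10.7 degrees, less where a joint would pass 70% of its speed; a pose out of reach is approached as far as the arm can. A call with a gripper value outside its range is refused whole. The fingers move at their own pace and stop on an object; "newtons" is the grip in N (left out, the last holds). Time passes only in rows, so rows that do not move let the fingers close. It gives the time, the measured TCP pose, the force, the opening and the grip force at its end, in the units of the state.
- ctrl.get_obs(): the state, without advancing time (a new reading comes with each control period).
- ctrl.get_image(name): name is "side" or "top" or "wrist"; returns a dict with "frame" (420x560x3 uint8, red, green, blue), "range_z" (420x560 float32, m along the optical axis (not along the pixel's ray), 0 where there is no reading), "fx", "fy", "cx", "cy" (pixels), "cam_to_world" (4x4, takes a point from camera to world coordinates). Camera axes: x right, y down, z forward; pixel columns grow to the right and rows downward; lengths in m; the calibration is good to about 2 mm. A picture is of the moment at which its call begins.
- ctrl.finish_job(): hands the job in; it is judged then, once.
The state is a dict: "t": time; "q": joint angles; "dq": joint speeds; "effort": joint torques, N m; "tool_pos": TCP position; "tool_rot": TCP orientation; "contact_force": force on the tool from outside, world axes, zero at the start; "wrist_torque": the same for the moment, N m; "opening": finger opening in m; "grip_force": force on a finger pad.
Only numpy, scipy, OpenCV 4.12 (cv2) and the standard library are available. Lean on these libraries where they do the work, as an engineer would, in place of code of your own. Each camera call takes 0.05 s, during which the arm holds its last target. There are 200 camera calls.

## Working session

There is one attempt and no reset: what is moved stays moved. The work goes in short steps, Python scripts to look and compute and a tool call to move; the robot and the scene stay as the last step left them, time stands still between calls to the robot, and variables do not carry over. Pictures are saved under pics/ and viewed, at most 10 in all, crops included, and the job is handed in when it is done.

Besides the shell and the picture viewer there is one more tool, called after ">>>" as name([rows], argument=value, ...), one row to a line, values as JSON. send_rows: Moves the arm, as the interface text tells. Its arguments: {"type":"object","properties":{"rows":{"type":"array","items":{"type":"array"}},"newtons":{"type":"number"}},"required":["rows"]}

```bash
mkdir -p pics
cat > h.py <<'E'
import numpy as np, cv2
from station import ctrl
def grab(n,f):
    im=ctrl.get_image(n); cv2.imwrite(f'pics/{f}.png',im['frame'][...,::-1]); np.savez(f'pics/{f}.npz',**{k:im[k] for k in im}); return im
def pts(im):
    z=im['range_z']; v,u=np.mgrid[:z.shape[0],:z.shape[1]]
    P=np.stack([(u-im['cx'])/im['fx']*z,(v-im['cy'])/im['fy']*z,z,np.ones_like(z)],-1)@np.array(im['cam_to_world']).T
    P[z==0]=np.nan; return P[...,:3]
E
python3 - <<'E'
from h import *
a=grab('top','t0');b=grab('side','s0')
o=ctrl.get_obs();print(o['tool_pos'],o['tool_rot'],o['opening'])
for i in(a,b):print(np.round(i['cam_to_world'],2),i['fx'])
E
```

```text
[ 0.20641237 -0.5893245   0.23017135] [-3.09529986e+00 -5.26305655e-01  1.98932983e-04] 0.08525962612204496
[[ 0.03 -0.99  0.16  0.33]
 [-1.   -0.02  0.01  0.  ]
 [-0.01 -0.16 -0.99  1.28]
 [ 0.    0.    0.    1.  ]] 508.8491122216518
[[ 0.97 -0.18  0.14  0.41]
 [-0.22 -0.73  0.64 -0.64]
 [-0.02 -0.66 -0.75  0.82]
 [ 0.    0.    0.    1.  ]] 399.4168564332478
```

View pics/t0.png

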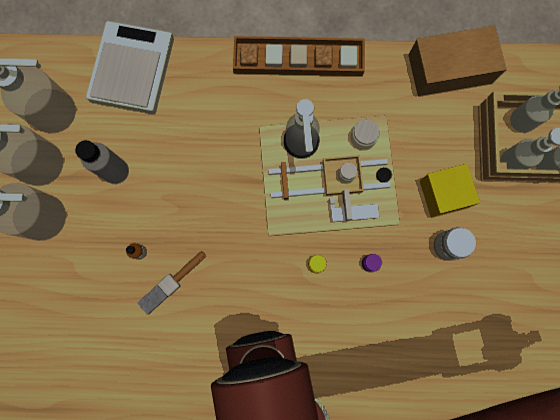

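View pics/s0.png

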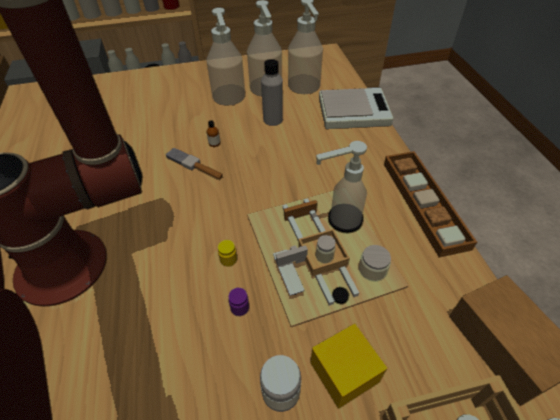

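The top view shows the station base (262..398, 118..234), tab near (347,205), pad from 330 to 379 at row 212, and jar at (347,172). The end stop is the brown bar at (285,180). The shuttle travels left in the image.

Run:
```python
from h import *
im=dict(np.load('pics/t0.npz'));P=pts(im);z=P[...,2]
sub=np.zeros(z.shape,bool);sub[105:245,250:410]=1
m=sub&(z>.007)
X=P[m][:,:2].astype(np.float32)
# base: mask near 12mm
mb=sub&(abs(z-.012)<.004);r=cv2.minAreaRect(P[mb][:,:2].astype(np.float32));print('base',r,np.median(z[mb]))
print('corners',cv2.boxPoints(r).round(3).tolist())
mp=np.zeros_like(sub);mp[190:226,322:385]=1
for nm,lo,hi in(('pad',.034,.0425),('tab',.072,.088)):
    k=mp&(z>lo)&(z<hi);n,l,s,c=cv2.connectedComponentsWithStats(k.astype(np.uint8))
    for i in range(1,n):
        if s[i,4]>8:
            q=P[l==i];print(nm,s[i],q.mean(0).round(4),cv2.minAreaRect(q[:,:2].astype(np.float32)))
print((z[194:224:2,326:384:3]*1000).round(0).astype(int))
c=cv2.resize(im['frame'][110:240,255:405,::-1],None,fx=5,fy=4.6,interpolation=cv2.INTER_CUBIC);cv2.imwrite('pics/c0.png',c)
```

```text
base ((0.6230000257492065, -0.10574175417423248), (0.347353458404541, 0.4038490653038025), 0.7212637066841125) 0.012689562649882191
corners [[0.44699999690055847, 0.09399999678134918], [0.4519999921321869, -0.3100000023841858], [0.7990000247955322, -0.3050000071525574], [0.7940000295639038, 0.09799999743700027]]
pad [328 190  13   2  18] [ 0.578  -0.1147  0.039 ] ((0.5778526067733765, -0.11644858866930008), (0.0036693988367915154, 0.029744796454906464), 1.263216495513916)
pad [330 203  16  19 160] [ 0.5205 -0.1244  0.0397] ((0.5245813727378845, -0.1255439817905426), (0.04522465169429779, 0.03314615786075592), 7.632022380828857)
pad [351 204  28  16 260] [ 0.5271 -0.1918  0.0399] ((0.526627242565155, -0.19198313355445862), (0.03431904315948486, 0.06544653326272964), 6.8802642822265625)
tab [344 190   8  30 167] [ 0.5365 -0.1451  0.0804] ((0.5369545817375183, -0.14564132690429688), (0.07124121487140656, 0.013291701674461365), 5.880707740783691)
[[41 48 45 34 35 38 74 81 12 15  9 18 15  9 14 12 11 15 14 13]
 [14 10 13 10 10 14 74 82 13 14  7 14 11 14 15  8 15 17  9 11]
 [15 17 44 11 12 14 68 79 10 16 12 12 17 14 14  8 13 13 11 13]
 [15 31 44 13 16 13 67 82 12 14 11 15  8 11  7 10 13 18 12 10]
 [13 10 44 14 17 11 65 82 80 13 16 11  8 11 12 12 16 12 14 10]
 [16 12 39 12  8 10 60 80 78 17 12 16 11 11 17 11 39 42 11 16]
 [14 16 35 13 16 17 49 80 79 42 43 42 38 41 42 45 38 40  9 13]
 [13 16 42 43 41 42 51 84 80 43 39 45 42 41 39 44 40 41 13 16]
 [12 10 40 40 39 45 41 84 81 38 44 38 44 43 38 40 40 46 15 15]
 [15 14 40 41 42 45 40 81 79 39 45 38 39 36 39 42 43 38 15 15]
 [11 15 43 42 42 43 38 81 79 42 43 43 42 43 43 43 39 41 12  9]
 [13 10 42 42 37 39 36 81 80 37 41 42 40 45 45 38 41 38 11 11]
 [15 15 38 39 38 41 41 80 77 42 39 41 43 40 44 40 16 13 11 15]
 [12 14 38 38 44 40 39 67 62 15 11 10 16 13 12 12 16 10 12 11]
 [14 17 11 15 13 10 10 16 11 12  9 10 15 15 16 11 16  9 14 17]]
```

View pics/c0.png

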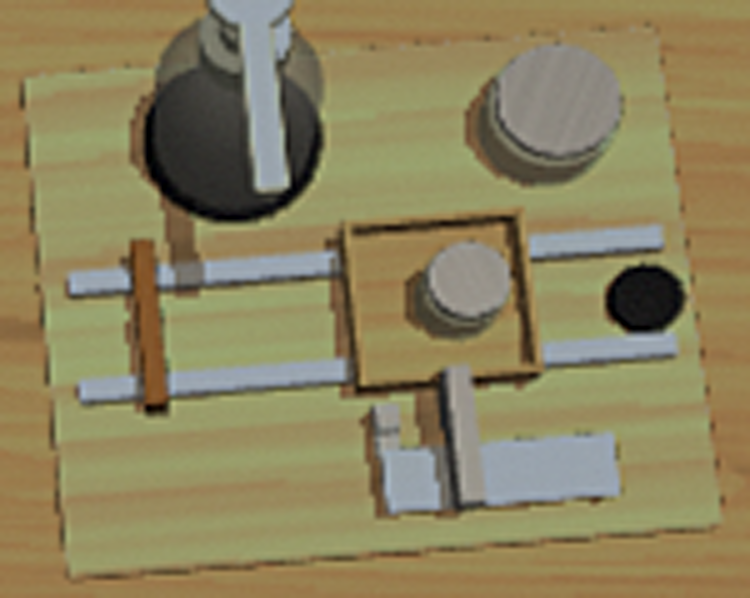

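Station yaw is about 6.6°. The tab centre is at (0.537, -0.146) with its top at 80 mm, and the pad runs from y = -0.224 to -0.110 at 40 mm, so the heights agree with those given. I'll close the fingers, fly to behind the tab at height, then turn.

>>> send_rows([
  [0,[4.3,-2.8,0],0],
  [0,[4.3,-2.8,0],0],
  [0,[4.3,-2.8,0],0],
  [0,[4.3,-2.8,0],0],
  [0,[4.3,-2.8,0],0],
  [0,[4.3,-2.8,0],0],
  [0,[4.3,-2.8,0],0],
  [0,[4.3,-2.8,0],0],
  [0,[4.3,-2.8,0],0],
  [0,[4.3,-2.8,0],0],
], newtons=40)

```text
t: 1.35
tool_pos: [0.5204, -0.1819, 0.2309]
tool_rot: [-3.097, -0.527, 0.001]
contact_force: [0.7, -0.7, 0.2]
opening: 0.0
grip_force: 0.0
```

>>> send_rows([
  [0,[0,0,0],-9.6],
  [0,[0,0,0],-9.6],
  [0,[0,0,0],-9.6],
  [0,[0,0,0],-9.6],
  [0,[0,0,0],-9.6],
  [0,[0,0,0],-9.6],
  [0,[0,0,0],-9.6],
  [0,[0,0,0],-9.6],
  [0,[0,0,0],0],
  [0,[0,0,0],0],
])

```text
t: 2.6
tool_pos: [0.5197, -0.1834, 0.231]
tool_rot: [-2.103, -2.334, 0.0]
contact_force: [0.4, -0.2, 0.1]
opening: -0.0003
grip_force: 0.0
```

```bash
cat >> h.py <<'E'
from scipy.spatial.transform import Rotation as R
def go(t):
    o=ctrl.get_obs();M=R.from_rotvec(o['tool_rot']).as_matrix()
    print(o['t'],o['tool_pos'].round(4) if hasattr(o['tool_pos'],'round') else o['tool_pos'],'yaw',np.degrees(np.arctan2(M[1,0],M[0,0])),'z',M[:,2].round(3),'open',o['opening'],'F',o['contact_force'])
    print('shift cm',(M.T@(np.array(t)-o['tool_pos'])*100).round(2))
E
python3 - <<'E'
from h import *
go([.521,-.1777,.06])
grab('wrist','w1')
E
```

```text
2.6 [ 0.5197 -0.1834  0.231 ] yaw 95.96046925510893 z [-0.  0. -1.] open -0.00034674190928019597 F [ 0.37647676 -0.21280579  0.1294875 ]
shift cm [ 0.55  0.2  17.1 ]
```

View pics/w1.png

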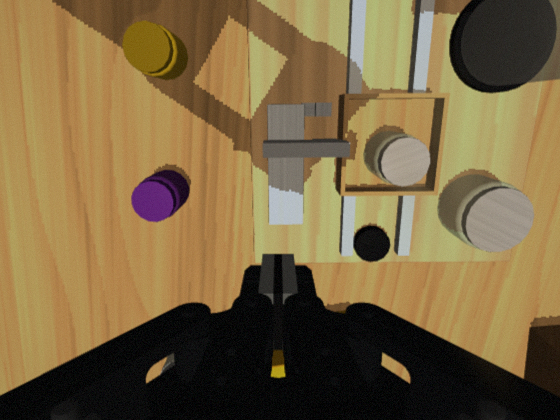

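The wrist view shows the pad (267..304, 103..223), the tab crossing it at row 148, the tooth at (322,109), and the closed fingers centred at column 278. I'll use its depth for the second measurement.

Run:
```python
from h import *
im=dict(np.load('pics/w1.npz'));P=pts(im);z=P[...,2]
yaw=np.radians(6.5);ex=np.array([np.cos(yaw),np.sin(yaw)]);ey=np.array([-ex[1],ex[0]])
mp=np.zeros(z.shape,bool);mp[95:232,255:338]=1
for nm,lo,hi in(('pad',.034,.046),('tab',.072,.088)):
    q=P[mp&(z>lo)&(z<hi)];n,l,s,c=cv2.connectedComponentsWithStats((mp&(z>lo)&(z<hi)).astype(np.uint8))
    for i in range(1,n):
        if s[i,4]>40:
            q=P[l==i];a,b=q[:,:2]@ex,q[:,:2]@ey
            print(nm,s[i],q.mean(0).round(4),'x',np.percentile(a,[1,99]).round(4),'y',np.percentile(b,[1,99]).round(4),cv2.minAreaRect(q[:,:2].astype(np.float32))[1:])
t=np.array([.521,-.1777]);print(t@ex,t@ey)
```

```text
pad [ 267  103   65   37 1651] [ 0.5253 -0.1206  0.0408] x [0.4855 0.5422] y [-0.197  -0.1654] ((0.058056678622961044, 0.03229306638240814), 5.984931468963623)
pad [ 268  158   36   67 2335] [ 0.5267 -0.188   0.0408] x [0.4855 0.5187] y [-0.28   -0.2147] ((0.03380678966641426, 0.06616780161857605), 5.650572776794434)
tab [ 262  142   76   16 1177] [ 0.5334 -0.1431  0.0805] x [0.483  0.5439] y [-0.2088 -0.1969] ((0.06232575699687004, 0.012079400010406971), 6.102658271789551)
0.49753472572094504 -0.23553659312680897
```

>>> send_rows([
  [0,[0.5,0.2,3.5],0],
  [0,[0,0,3.5],0],
  [0,[0,0,3.5],0],
  [0,[0,0,3.5],0],
  [0,[0,0,3.5],0],
  [0,[0,0,0.7],0],
  [0,[0,0,0.4],0],
  [0,[0,0,0.3],0],
  [0,[0,0,0],0],
])

```text
t: 3.78
tool_pos: [0.522, -0.1787, 0.0434]
tool_rot: [2.099, 2.335, 0.001]
contact_force: [-0.0, 0.1, -0.3]
opening: 0.0002
grip_force: 0.0
```

>>> send_rows([
  [0,[0,0,0.3],0],
  [0,[0,0,0.3],0],
  [0,[0,0,0.3],0],
  [0,[0,0,0.2],0],
  [0,[0,0,0],0],
  [0,[0,0,0],0],
])

```text
t: 4.53
tool_pos: [0.5221, -0.1787, 0.0323]
tool_rot: [2.099, 2.335, 0.001]
contact_force: [-0.7, 0.2, 6.1]
opening: 0.0
grip_force: 3.0
```

>>> send_rows([
  [0,[0,0,0.2],0],
  [0,[0,0,0.15],0],
  [0,[0,0,0.1],0],
  [0,[0,0,0],0],
  [0,[0,0,0],0],
])

```text
t: 5.15
tool_pos: [0.5221, -0.1788, 0.0281]
tool_rot: [2.099, 2.335, 0.0]
contact_force: [-1.3, 1.5, 6.9]
opening: -0.0001
grip_force: 3.9
```

>>> send_rows([
  [0,[0.5,0,0.1],0],
  [0,[0.5,0,0],0],
  [0,[0.4,0,0],0],
  [0,[0.3,0,0],0],
  [0,[0.3,0,0],0],
  [0,[0.4,0,0],0],
  [0,[0.5,0,0],0],
  [0,[0,0,0],0],
])

```text
t: 6.15
tool_pos: [0.5206, -0.152, 0.0284]
tool_rot: [2.094, 2.331, -0.001]
contact_force: [0.7, -5.3, 7.3]
opening: -0.0
grip_force: 3.8
```

Run:
```python
from h import *
go([.5221,-.1788,.028])
a=grab('wrist','w2');b=grab('side','s2')
c=cv2.resize(b['frame'][170:330,230:420,::-1],None,fx=2.6,fy=2.6)
d=cv2.resize(a['frame'][:,:,::-1],None,fx=.5,fy=.5)
o=np.zeros((c.shape[0],c.shape[1]+d.shape[1],3),np.uint8);o[:,:c.shape[1]]=c;o[:d.shape[0],c.shape[1]:]=d
cv2.imwrite('pics/m2.png',o)
```

```text
6.15 [ 0.5206 -0.152   0.0284] yaw 96.12305443500806 z [ 0.005 -0.006 -1.   ] open -1.8269313775948675e-05 F [ 0.7300052  -5.33421127  7.26328977]
shift cm [-2.68 -0.14  0.05]
```

View pics/m2.png

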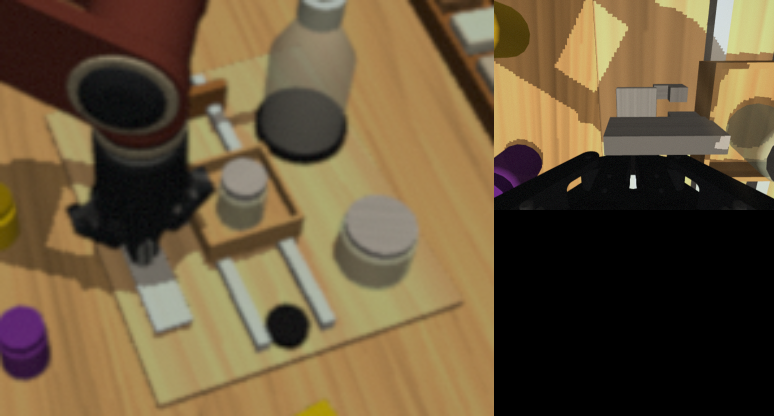

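The side view shows the fingers on the pad behind the tab with the jar standing. The wrist crop shows the tab at the finger, with the tooth still ahead. I'll push on past the tooth while holding the bar down.

>>> send_rows([
  [0,[0.5,0,0.05],0],
  [0,[0.5,0,0],0],
  [0,[0.5,0,0],0],
  [0,[0.5,0,0],0],
  [0,[0.5,0,0],0],
  [0,[0.5,0,0],0],
  [0,[0.5,0,0],0],
  [0,[0.5,0,0],0],
  [0,[0.3,0,0],0],
  [0,[0,0,0],0],
])

```text
t: 7.5
tool_pos: [0.5164, -0.1092, 0.028]
tool_rot: [2.094, 2.331, -0.0]
contact_force: [0.6, -5.7, 8.8]
opening: -0.0003
grip_force: 4.2
```

Run:
```python
from h import *
go([.5221,-.1788,.028])
a=grab('wrist','w3');P=pts(a);z=P[...,2]
cv2.imwrite('pics/w3c.png',a['frame'][:330,150:500,::-1])
t=np.radians(6.5);ey=np.array([-np.sin(t),np.cos(t)]);ex=np.array([np.cos(t),np.sin(t)])
m=np.zeros(z.shape,bool);m[150:300,200:460]=1
m&=(z>.074)&(z<.086);q=P[m][:,:2]
q=q[(q@ex<.54)&(q@ex>.48)];print(len(q),np.percentile(q@ey,[2,50,98]))
```

```text
7.5 [ 0.5164 -0.1092  0.028 ] yaw 96.1288090230575 z [ 0.006 -0.006 -1.   ] open -0.00031209724345854055 F [ 0.56781497 -5.6650421   8.79925263]
shift cm [-6.98 -0.18  0.04]
7348 [-0.14862056 -0.14297028 -0.14003645]
```

View pics/w3c.png

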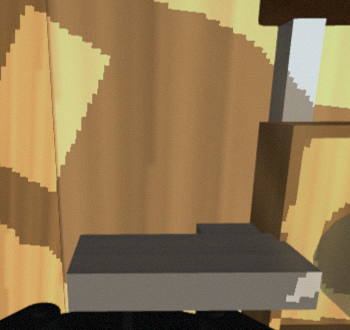

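The tab is about 26 mm past the tooth, which is now behind it, and the bar was at its bottom throughout. Next I raise the tip to let the bar spring up, then push on above it.

>>> send_rows([
  [0,[-0.2,0,0],0],
  [0,[0,0,-0.6],0],
  [0,[0,0,-0.9],0],
  [0,[0,0,-0.9],0],
  [0,[0.3,0,0],0],
  [0,[0.4,0,0],0],
  [0,[0.5,0,0],0],
  [0,[0.5,0,0],0],
  [0,[0.5,0,0],0],
  [0,[0,0,0],0],
])

```text
t: 8.8
tool_pos: [0.5112, -0.086, 0.0489]
tool_rot: [-2.099, -2.336, -0.001]
contact_force: [0.2, 0.7, 0.3]
opening: 0.0001
grip_force: 0.0
```

>>> send_rows([
  [0,[0.4,0,0],0],
  [0,[0.4,0,0],0],
  [0,[0.3,0,0],0],
  [0,[0.3,0,0],0],
  [0,[0,0,0],0],
])

```text
t: 9.43
tool_pos: [0.5101, -0.0725, 0.0494]
tool_rot: [-2.1, -2.336, -0.001]
contact_force: [0.0, -0.1, 0.6]
opening: 0.0005
grip_force: 0.0
```

```bash
cat > look.py <<'E'
from h import *
import sys
n=sys.argv[1];go([.5221,-.1788,.028])
a=grab('wrist','w'+n);P=pts(a);z=P[...,2]
b=grab('top','t'+n);
c=np.hstack([cv2.resize(a['frame'][:330],(400,236)),cv2.resize(b['frame'][110:240,255:405],(390,338))[:236] if 0 else cv2.resize(b['frame'][110:240,255:405],(272,236))])
cv2.imwrite('pics/m'+n+'.png',c[...,::-1])
t=np.radians(6.5);ey=np.array([-np.sin(t),np.cos(t)]);ex=np.array([np.cos(t),np.sin(t)])
for P in(P,pts(b)):
    z=P[...,2];u,v=P[...,:2]@ex,P[...,:2]@ey
    m=(z>.074)&(z<.086)&(u<.54)&(u>.48)&(v>-.21)&(v<-.05);print(m.sum(),np.percentile(v[m],[2,50,98]) if m.any() else '')
E
python3 look.py 4
```

```text
9.425 [ 0.5101 -0.0725  0.0494] yaw 96.10272241670131 z [ 0.     0.001 -1.   ] open 0.00046549073767379964 F [ 0.0320449  -0.10655142  0.59321069]
shift cm [-10.7    0.06   2.13]
7072 [-0.12203639 -0.11109739 -0.10558291]
4 [-0.11152909 -0.10960475 -0.10934515]
```

View pics/m4.png

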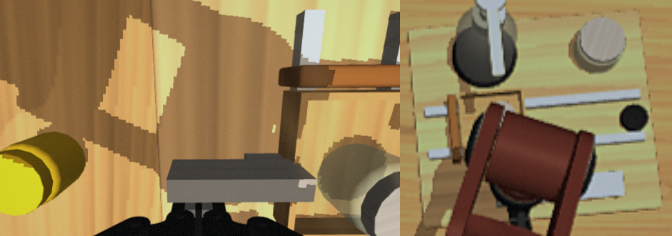

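The wrist view shows the tab still against the fingers and the tray edge almost at the brown end stop (row 75). I'll keep pushing gently until it is felt.

>>> send_rows([
  [0,[0.3,0,0],0],
  [0,[0.3,0,0],0],
  [0,[0.2,0,0],0],
  [0,[0,0,0],0],
])

```text
t: 10.02
tool_pos: [0.5102, -0.0708, 0.0498]
tool_rot: [2.092, 2.33, -0.013]
contact_force: [1.9, -22.9, -5.6]
opening: 0.0005
grip_force: 11.4
```

The push force rose to 23 N with no further travel, so the shuttle is at its end stop. I back off and lift clear.

>>> send_rows([
  [0,[-0.8,0,0],0],
  [0,[-1.2,0,0],0],
  [0,[0,0,-2],0],
  [0,[0,0,-4],0],
  [0,[0,0,-4],0],
  [0,[0,0,-4],0],
  [0,[-3,-3,-4],0],
  [0,[-5,-3,0],0],
  [0,[-5,-3,0],0],
  [0,[0,0,0],0],
])

```text
t: 11.28
tool_pos: [0.4343, -0.2264, 0.2296]
tool_rot: [2.106, 2.33, -0.0]
contact_force: [-0.4, -0.3, -0.6]
opening: -0.0
grip_force: 0.0
```

```bash
python3 look.py 5
python3 - <<'E'
from h import *
P=pts(dict(np.load('pics/w5.npz')));z=P[...,2]
t=np.radians(6.5);ey=np.array([-np.sin(t),np.cos(t)]);ex=np.array([np.cos(t),np.sin(t)])
u,v=P[...,:2]@ex,P[...,:2]@ey;m=(u>.49)&(u<.515)&(v>-.26)&(v<-.17);print('pad z',m.sum(),np.median(z[m]) if m.any() else '')
E
```

```text
11.275 [ 0.4343 -0.2264  0.2296] yaw 95.77485652564111 z [ 0. -0. -1.] open -2.3811349209836882e-05 F [-0.39013879 -0.33264644 -0.58505745]
shift cm [ 3.86  9.21 20.16]
0 
126 [-0.11886221 -0.11294872 -0.10730468]
pad z 2836 0.04076936740763906
```

View pics/m5.png

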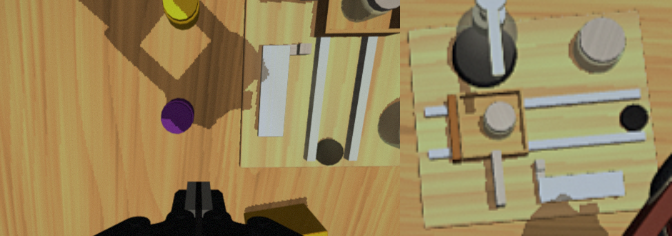

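The top view shows the tray against the end stop with the jar standing in it. The pad is back up at 40.8 mm and the arm is clear.

```bash
python3 -c "
from station import ctrl
print(ctrl.finish_job())"
```

```text
the job is handed in; nothing more can be done
None
```

I handed the job in at about 11.3 s: the shuttle is against its far end stop with the jar standing in it, the stop bar is back up, and the arm is clear; no verdict came back.

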